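# Shut and latch the weight drawer

## Robot

A 6-joint arm with a two-finger parallel gripper is mounted at the origin on a cart in front of the work surface, level with it; the furniture and walls round the work are solid. World frame = base frame: x ahead of the robot, y to its left, z up, the work surface at z = 0. Lengths are in m, angles in rad, forces in N, time in s.
With the tool pointing down it reaches from about 0.35 to 0.875 m from the base axis. Payload 15.5 kg.
Tool frame: the origin (TCP) lies midway between the tips of the shut fingers; the grasp point (between the pads) lies 19 mm behind it; z points along the fingers, y is the line along which they close (so a half turn about z gives the same grasp; the last joint's range is limited). The gripper opens to 85 mm and grips with 20 to 120 N. Pads are 22 mm wide; open, the fingers measure 114 mm over their backs; the gripper's body (76 mm by 85 mm) begins 54 mm behind the grasp point. The pads swing forward as they close: fully open they stand 13 mm farther back than shut.
Start: joints at [-1.317, 0.494, 1.345, -0, 1.302, -0.096], TCP at [0.214, -0.587, 0.231] pointing down, gripper open.
Joint ranges: [-2.91, 2.91], [-0.82, 2.16], [0.22, 2.67], [-1.22, 4.37], [0.12, 2.79], [-3.08, 3.08]. Speed limits (rad/s): [1.89, 1.89, 2.57, 3.01, 3.01, 3.01].

## Interface

Orientations are given as a unit quaternion [x, y, z, w].
In Python, from cell import r gives the robot as it stands.
- The arm moves only by the tool carry_out, never from a script. Its argument "plan" is a list of rows, each a list of 3 entries, a list of its own where there are three numbers: the opening, from 0 (shut) to 1 (fully open), then the shift along the tool's x, y, z in m, then the turn, a rotation vector about the tool's x, y, z in rad. In form: [[jaw, [tx, ty, tz], [wx, wy, wz]], ...]. A call has 1 to 8 rows; each row shifts and turns the commanded pose from where the row before left it, along the tool's axes as they then stand; what a row does not reach is not made up. A row lasts 1/10 s, in which the tool goes at most 50 mm and 8.59 degrees, less where a joint would pass 70% of its speed; a pose out of reach is approached as far as the arm can. A call with a gripper value outside its range is refused whole. The fingers move at their own pace and stop on an object; "grip_force" is the grip in N (left out, the last holds). Time passes only in rows, so rows that do not move let the fingers close. It gives the time, the measured TCP pose, the force, the opening and the grip force at its end, in the units of the state.
- r.get_state(): the state, without advancing time (a new reading comes with each control period).
- r.snapshot(name): name is "side" or "top" or "wrist"; returns the picture (400x640x3 uint8, blue, green, red); there is no depth.
- r.camera_params(name): a dict with "fx", "fy", "cx", "cy" (pixels), "k1" (the pictures are not rectified: a ray, as slopes to the right and down, at radius r is drawn at 1 + k1 r^2 times it, then the intrinsics apply), "R" (3x3) and "t" (3): a world point X has camera coordinates R X + t; the wrist camera has in their place "tool_from_camera" (4x4, takes a point from camera to tool coordinates, whose origin is the TCP and whose axes are the flange's). Camera axes: x right, y down, z forward; pixel columns grow to the right and rows downward; lengths in m; the calibration is good to about 2 mm. A picture is of the moment at which its call begins: read the wrist's pose just before it. camera_params takes no time and is no camera call.
- r.hand_in(): hands the job in; it is judged then, once.
Trained networks look in the newest picture that a camera, given by its name, has taken for a name from the list of things; names that differ only in an ending like _2 or _b are one class to them, and where a whole thing is asked for, a point or a joint stands for the part that bears it (a point fixed in the world has none). Each returns a list of dicts, best first, with "p" (0 to 1); they miss things now and then, are a little off and sometimes report something else, mostly with a low value. They report only what shows in the picture. A call takes as long as a camera call.
- r.regions_of(camera, label): "region" (400x640 bool, what is visible of it) and "centre" ([row, column] in pixels, amid what is visible of it).
The state is a dict: "time_s": time; "joints": joint angles; "dq": joint speeds; "joint_torque": joint torques, N m; "tcp_pos": TCP position; "orientation": TCP orientation; "force": force on the tool from outside, world axes, zero at the start; "torque": the same for the moment, N m; "width": opening from 0.0 (shut) to 1.0 (fully open); "gripper_force": force on a finger pad.
Only numpy, scipy, OpenCV 4.12 (cv2) and the standard library are available. Lean on these libraries where they do the work, as an engineer would, in place of code of your own. Each camera call takes 0.05 s, during which the arm holds its last target. There are 200 camera calls.

## Task

With the fingertips alone, push the drawer that holds the round calibration weight fully home, then push the sliding latch on top of the unit across until its tongue hangs well in front of that drawer. Leave the other drawer, with the terminal block in it, as far open as it is; pick nothing up, do not touch the things in the drawers or tip the weight over, and leave the other things on the bench where they are.

Things in the scene. Friction and masses are not known exactly. Their poses are not given: they have to be found in the camera images.
- drawer_unit: Low grey bench unit, fixed, 150 mm wide (y), 100 mm deep (x), 52 mm high, with two drawers side by side. Origin: centre of its underside. Its x axis points from front to back (carcass face at x = -50 mm); the drawers slide out along -x; y points left for someone facing the front. The front looks aslant, between the robot and the robot's right (x axis turned 39 to 62 degrees from world x towards world y).
- drawer_left (a joint): How far the left drawer (centred at y = +40 mm of the unit) is out, m: 0 is fully home, 0.080 is its stop. It stays where it is left; about 1 to 2 N pushes it.
- drawer_right (a joint): The same for the right drawer (centred at y = -40 mm of the unit).
- drawer_left_front (a point): Centre of the outer face of the left drawer's front panel; moves with the drawer; axes as the unit's. The panel is 62 mm wide, 10 mm thick, and reaches from 5 to 46 mm above the worktop; in the middle of its lower edge is a finger lip 30 mm wide that stands out about 5 mm, 6 to 10 mm above the worktop. With the drawer home this face is at x = -60 mm of the unit. Behind the panel the drawer is an open tray with walls up to 28 mm high.
- drawer_right_front (a point): The same on the right drawer, which looks the same.
- latch (a joint): Position of the sliding latch along the unit's y axis, m: 0 is the middle (tongue in front of the post between the drawers, both free), positive is to the left; stops at +0.038 and -0.038. At the left stop the tongue is in front of the left drawer, at the right stop in front of the right one. It stays where it is left; about 1 to 2 N pushes it.
- latch_block (a point): Centre of the black thumb block of the latch, 16 mm (x) by 12 mm (y, the way it slides) by 22 mm high, from 58 to 80 mm above the worktop, 36 mm in front of the unit's middle (x = -36 mm), on the front edge of the unit's top (52 mm high; guide rails and end stops of up to 58 mm beside it). Its flat sides face along the slide. The steel tongue, 16 mm wide, hangs from it in front of the drawer fronts, to x = -66 mm, down to 34 mm above the worktop.
- weight: Round metal 50 g calibration weight with a knob on top, 21 mm across, 22 mm high, standing loose in one of the two drawers (either). Origin: centre of its underside, 10 mm above the worktop.
- block: Terminal block with four screw blocks on a bar, 18 x 52 x 20 mm, lying loose in the other drawer. Origin: centre of its underside.
- vial: Sample vial with a black cap, 30 mm across, 50 mm high, standing on the worktop in front of the drawers; a bystander. Origin: centre of its underside.
- lab_timer: Flat square timer, 62 x 62 x 19 mm, lying beside the unit on its left; a bystander. Origin: centre of its underside.
- tin: Small tin with a green lid, 40 x 56 x 22 mm, in front of the drawers; a bystander. Origin: centre of its underside.

How it is judged:
On the way, in this order (a step that is already met when the one before it is completed fails the run):
1. the drawer with the weight is fully home, the latch not yet across (((y of weight in the frame of drawer_unit above 0 m and value of joint drawer_left below 0.003 m and value of joint latch below 0.015 m) or (y of weight in the frame of drawer_unit below 0 m and value of joint drawer_right below 0.003 m and value of joint latch above -0.015 m))), for 0.1 s.
2. the latch is across, in front of that drawer (((y of weight in the frame of drawer_unit above 0 m and value of joint latch above 0.026 m) or (y of weight in the frame of drawer_unit below 0 m and value of joint latch below -0.026 m))), for 0.2 s.
At the end, for the whole second after the job is handed in: The drawer with the weight is within 3 mm of fully home, the weight standing in it and at rest; the latch is at least 26 mm from the middle on that drawer's side; the other drawer is still open, within 10 mm of where it was (((y of weight in the frame of drawer_unit above 0 m and value of joint drawer_left below 0.003 m and value of joint latch above 0.026 m and value of joint drawer_right above 0.04 m) or (y of weight in the frame of drawer_unit below 0 m and value of joint drawer_right below 0.003 m and value of joint latch below -0.026 m and value of joint drawer_left above 0.04 m)) and z of weight in the frame of drawer_unit below 0.02 m and x of weight in the frame of drawer_unit above -0.045 m and angle between weight's own z axis and vertical below 0.3 rad and linear speed of weight below 0.02 m/s); the robot touches nothing.
It fails at once if the other drawer was moved by more than 10 mm ((y of weight in the frame of drawer_unit above 0 m and distance of drawer_right_front from where it was at the start of the episode above 0.01 m) or (y of weight in the frame of drawer_unit below 0 m and distance of drawer_left_front from where it was at the start of the episode above 0.01 m)).
It fails at once if the latch was pushed across before the drawer was home, or more than 15 mm to the wrong side ((y of weight in the frame of drawer_unit above 0 m and value of joint latch above 0.015 m and value of joint drawer_left above 0.01 m) or (y of weight in the frame of drawer_unit below 0 m and value of joint latch below -0.015 m and value of joint drawer_right above 0.01 m) or (y of weight in the frame of drawer_unit above 0 m and value of joint latch below -0.015 m) or (y of weight in the frame of drawer_unit below 0 m and value of joint latch above 0.015 m)).
It fails at once if something in a drawer was touched by the fingers (contact force between the fingers and weight above 0.3 N or contact force between the fingers and block above 0.3 N).
It fails at once if something was lifted, or the weight was tipped over (angle between weight's own z axis and vertical above 0.6 rad or height (world z) of any of weight, block above 0.02 m or height (world z) of any of vial, lab_timer, tin above 0.01 m).
It fails at once if a bystander was moved by more than 20 mm (distance of any of vial, lab_timer, tin from where it was at the start of the episode above 0.02 m).
It also fails if it takes over 48 s, if anything falls off the work surface, if the arm or the gripper's body presses on something with over 40 N, if the wrist force passes 120 N, or if a joint passes its speed limit or range.

## Working session

There is one attempt and no reset: what is moved stays moved. The work goes in short steps, Python scripts to look and compute and a tool call to move; the robot and the scene stay as the last step left them, time stands still between calls to the robot, and variables do not carry over. Pictures are saved under pics/ and viewed, at most 10 in all, crops included, and the job is handed in when it is done.

Besides the shell and the picture viewer there is one more tool, called after ">>>" in YAML: its name, and indented under it one key for each argument. carry_out: Moves the arm, as the interface text tells. Its arguments: {"type":"object","properties":{"plan":{"type":"array"},"grip_force":{"type":"number"}},"required":["plan"]}

```bash
mkdir -p pics
cat > h.py <<'E'
import numpy as np, cv2
from cell import r
from scipy.spatial.transform import Rotation as Ro
def ray(cam,uv,st=None):
    c=r.camera_params(cam)
    x=(uv[0]-c['cx'])/c['fx'];y=(uv[1]-c['cy'])/c['fy']
    a,b=x,y
    for _ in range(20):
        s=1+c['k1']*(a*a+b*b);a,b=x/s,y/s
    d=np.array([a,b,1.])
    if 'R' in c:
        R=np.array(c['R']);t=np.array(c['t']);return -R.T@t,R.T@d
    T=np.array(c['tool_from_camera']);q=Ro.from_quat(st['orientation']).as_matrix()
    return q@T[:3,3]+st['tcp_pos'],q@T[:3,:3]@d
def at(cam,uv,z,st=None):
    o,d=ray(cam,uv,st);return o+d*(z-o[2])/d[2]
def proj(cam,X):
    c=r.camera_params(cam);p=np.array(c['R'])@X+np.array(c['t']);a,b=p[0]/p[2],p[1]/p[2];s=1+c['k1']*(a*a+b*b)
    return np.array([c['fx']*a*s+c['cx'],c['fy']*b*s+c['cy']])
E
python3 - <<'E'
from h import *
for c in ('top','side'):
    im=r.snapshot(c);cv2.imwrite(f'pics/{c}0.png',im)
    for l in ('drawer_unit','drawer_left_front','drawer_right_front','latch_block','weight','block','vial','lab_timer','tin'):
        for g in r.regions_of(c,l)[:2]:
            v=g['centre'];print(c,l,round(g['p'],2),np.round(v),g['region'].sum(),at(c,v[::-1],0.02).round(3))
s=r.get_state();print(s['time_s'],s['tcp_pos'],s['orientation'],s['force'])
E
```

```text
top drawer_unit 0.72 [189. 285.] 6681 [ 0.529 -0.002  0.02 ]
top drawer_left_front 0.82 [226. 290.] 1101 [ 0.456 -0.012  0.02 ]
top drawer_right_front 0.64 [200. 323.] 1396 [ 0.505 -0.074  0.02 ]
top latch_block 0.54 [195. 290.] 212 [ 0.517 -0.011  0.02 ]
top weight 0.65 [195. 318.] 101 [ 0.516 -0.064  0.02 ]
top block 0.81 [225. 287.] 299 [ 0.459 -0.006  0.02 ]
top vial 0.55 [224. 381.] 209 [ 0.458 -0.184  0.02 ]
top lab_timer 0.92 [223. 227.] 1026 [0.463 0.11  0.02 ]
top lab_timer 0.69 [228. 290.] 1101 [ 0.452 -0.011  0.02 ]
top tin 0.57 [255. 365.] 632 [ 0.401 -0.151  0.02 ]
top tin 0.49 [202. 322.] 1337 [ 0.502 -0.072  0.02 ]
side drawer_unit 0.74 [243. 302.] 6523 [ 0.521 -0.007  0.02 ]
side drawer_unit 0.67 [238. 349.] 1128 [ 0.44  -0.029  0.02 ]
side drawer_left_front 0.95 [239. 346.] 1009 [ 0.444 -0.026  0.02 ]
side drawer_right_front 0.7 [214. 328.] 801 [ 0.485 -0.099  0.02 ]
side latch_block 0.48 [226. 306.] 295 [ 0.521 -0.057  0.02 ]
side weight 0.46 [244. 300.] 6702 [ 0.523 -0.004  0.02 ]
side block 0.62 [247. 337.] 183 [ 0.458 -0.001  0.02 ]
side block 0.61 [212. 325.] 823 [ 0.491 -0.103  0.02 ]
side vial 0.62 [186. 344.] 298 [ 0.461 -0.202  0.02 ]
side lab_timer 0.89 [300. 326.] 1445 [0.464 0.126 0.02 ]
side lab_timer 0.58 [238. 348.] 1089 [ 0.441 -0.028  0.02 ]
side tin 0.68 [205. 373.] 549 [ 0.4   -0.138  0.02 ]
1.0 [ 0.21360365 -0.58735431  0.23126244] [ 9.84832701e-01  1.73506630e-01  3.84788734e-06 -2.98836234e-05] [-0.6472249  -0.45506035  0.92939936]
```

View pics/top0.png

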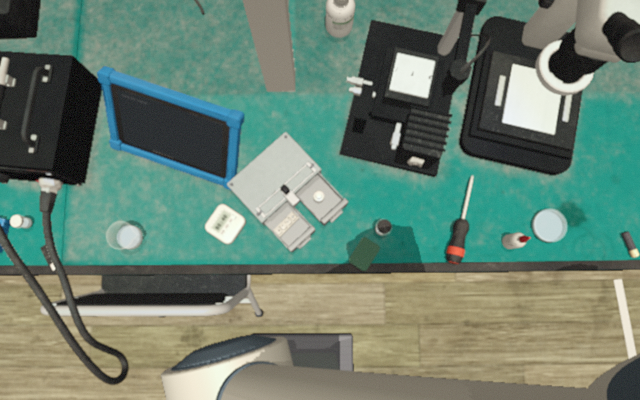

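View pics/side0.png

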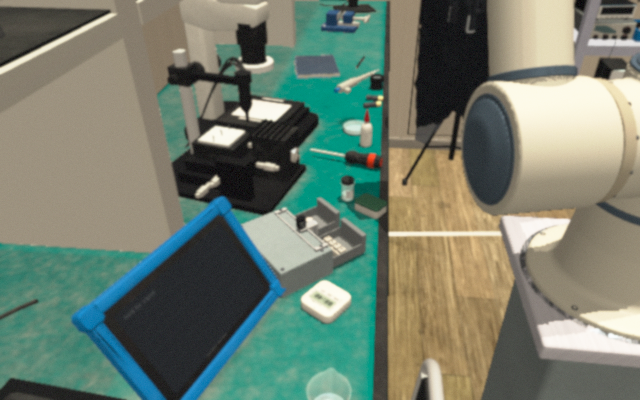

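Weight in the right drawer (top image 318,196), terminal block in the left (288,227). Tin (363,252) and vial (383,228) stand in front. Zooming for a pose fit.

Run:
```python
from h import *
im=cv2.imread('pics/top0.png')
c=cv2.resize(im[125:275,215:405],None,fx=4,fy=4,interpolation=cv2.INTER_CUBIC)
cv2.imwrite('pics/crop0.png',c)
g=r.regions_of('top','drawer_unit')[0]['region'].astype(np.uint8)
print(cv2.minAreaRect(cv2.findNonZero(g)))
```

```text
((288.57611083984375, 192.61849975585938), (98.20392608642578, 79.6329345703125), 47.81555938720703)
```

View pics/crop0.png

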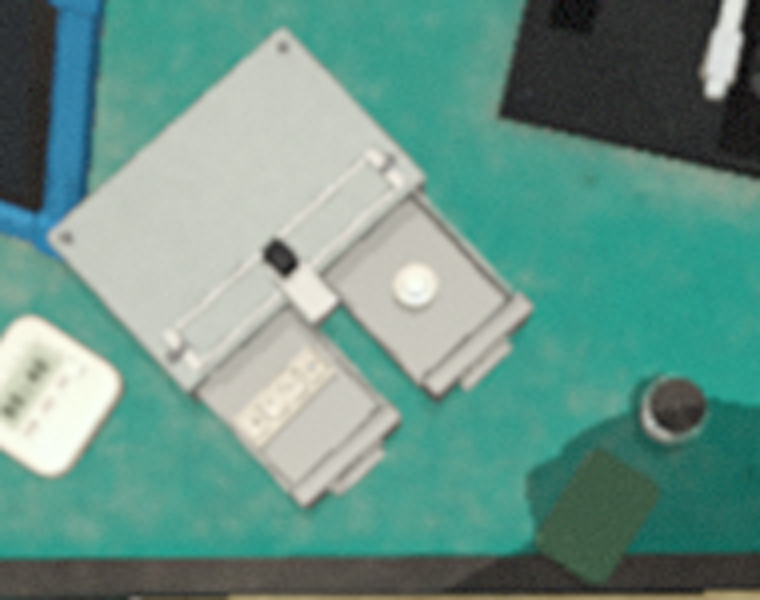

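Crop shows unit top corners at crop px (283,30),(48,235),(190,389),(424,183); right panel outer top edge (437,397)-(533,305); latch block (281,257) mid-unit; left panel (308,507)-(400,420).

Run:
```python
from h import *
from scipy.optimize import least_squares
P=lambda a,b:np.array([a,b])/4-.375+np.array([215,125])
obs=[(P(283,30),(.05,-.075),.052),(P(48,235),(.05,.075),.052),(P(190,389),(-.05,.075),.052),(P(424,183),(-.05,-.075),.052)]
def loc(p,u):
    c,s=np.cos(p[2]),np.sin(p[2]);return np.array([p[0]+c*u[0]-s*u[1],p[1]+s*u[0]+c*u[1]])
W=[at('top',o,z)[:2] for o,_,z in obs]
f=lambda p:np.concatenate([w-loc(p,u) for w,(_,u,_) in zip(W,obs)])
q=least_squares(f,[.52,0,.8]);p=q.x;print('unit',p.round(4),np.degrees(p[2]),(q.fun*1000).round(1))
def inv(X):
    d=X[:2]-p[:2];c,s=np.cos(p[2]),np.sin(p[2]);return np.array([c*d[0]+s*d[1],-s*d[0]+c*d[1]])
for n,px,z in [('latchtop',(281,252),.08),('RpanL',(437,393),.046),('RpanR',(533,301),.046),('LpanL',(308,503),.046),('LpanR',(400,416),.046),('weight',(416,283),.032),('vial cap',(675,402),.05),('tin a',(603,450),.022),('tin b',(537,533),.022),('tin c',(600,585),.022),('tin d',(660,490),.022)]:
    X=at('top',P(*px),z);print(n,X[:2].round(3),'unit',inv(X).round(4))
np.save('unit.npy',p)
# network checks
for cam in('top','side'):
    c=r.camera_params(cam);print(cam,(-np.array(c['R']).T@np.array(c['t'])).round(2))
print(r.camera_params('wrist')['tool_from_camera'])
```

```text
unit [0.5457 0.0172 0.7268] 41.64277520678237 [-1.5  1.2  0.6 -1.3  2.5 -1.7 -1.6  1.8]
latchtop [ 0.519 -0.005] unit [-0.0348  0.0007]
RpanL [ 0.459 -0.075] unit [-0.1264 -0.0112]
RpanR [ 0.501 -0.12 ] unit [-0.1246 -0.0733]
LpanL [ 0.409 -0.015] unit [-0.1242  0.0667]
LpanR [ 0.448 -0.058] unit [-0.1228  0.0086]
weight [ 0.513 -0.066] unit [-0.08   -0.0404]
vial cap [ 0.453 -0.184] unit [-0.2032 -0.089 ]
tin a [ 0.434 -0.154] unit [-0.1972 -0.0531]
tin b [ 0.395 -0.122] unit [-0.205  -0.0036]
tin c [ 0.37  -0.151] unit [-0.2425 -0.0089]
tin d [ 0.414 -0.18 ] unit [-0.2291 -0.0601]
top [ 0.36 -0.06  0.92]
side [0.4  0.65 0.56]
[[-6.30376743e-05 -9.62649194e-01 -2.70751778e-01  6.91095341e-02]
 [ 9.99999900e-01 -1.80601541e-04  4.09298363e-04 -2.82095993e-04]
 [-4.42908928e-04 -2.70751725e-01  9.62649109e-01 -1.41943018e-01]
 [ 0.00000000e+00  0.00000000e+00  0.00000000e+00  1.00000000e+00]]
```

```bash
cat >> h.py <<'E'
def U():
    p=np.load('unit.npy');s=r.get_state();d=np.array(s['tcp_pos'][:2])-p[:2];c,n=np.cos(p[2]),np.sin(p[2])
    R=Ro.from_quat(s['orientation']).as_matrix()
    F=s['force']
    print('t',round(s['time_s'],2),'unit xyz mm',np.round([1e3*(c*d[0]+n*d[1]),1e3*(-n*d[0]+c*d[1]),1e3*s['tcp_pos'][2]],1),'yaw err',round(np.arctan2(R[1,0],R[0,0])-p[2],4),'tilt',R[2,:2].round(4),'F unit',np.round([c*F[0]+n*F[1],-n*F[0]+c*F[1],F[2]],2),'w',round(s['width'],2))
E
python3 -c "
from h import *
U()"
```

```text
t 1.05 unit xyz mm [-649.9 -231.1  231.3] yaw err -0.378 tilt [-0.  0.] F unit [ 0.39 -0.16 -0.96] w 1.0
```

>>> carry_out:
  plan:
    - [0, [0, 0, 0], [0, 0, -0.126]]
    - [0, [0, 0, 0], [0, 0, -0.126]]
    - [0, [0, 0, 0], [0, 0, -0.126]]

```text
time_s: 1.35
tcp_pos: [0.2136, -0.5873, 0.2313]
orientation: [0.934, 0.358, 0.0, -0.0]
force: [0.9, 0.4, -0.3]
width: 0.512
gripper_force: 0.0
```

```bash
python3 -c "
from h import *
U()"
```

```text
t 1.35 unit xyz mm [-649.9 -231.1  231.3] yaw err 0.0052 tilt [ 0. -0.] F unit [ 0.93 -0.28 -0.27] w 0.51
```

>>> carry_out:
  plan:
    - [0, [0.041, -0.016, 0], [0, 0, 0]]
    - [0, [0.041, -0.016, 0], [0, 0, 0]]
    - [0, [0.041, -0.016, 0], [0, 0, 0]]
    - [0, [0.041, -0.016, 0], [0, 0, 0]]
    - [0, [0.041, -0.016, 0], [0, 0, 0]]
    - [0, [0.041, -0.016, 0], [0, 0, 0]]
    - [0, [0.041, -0.016, 0], [0, 0, 0]]
    - [0, [0.041, -0.016, 0], [0, 0, 0]]

```text
time_s: 2.15
tcp_pos: [0.3742, -0.2722, 0.2315]
orientation: [0.935, 0.355, 0.0, 0.0]
force: [0.3, 0.2, -0.3]
width: 0.001
gripper_force: 0.0
```

```bash
python3 -c "
from h import *
U()"
```

```text
t 2.15 unit xyz mm [-320.5 -102.4  231.5] yaw err -0.0003 tilt [0.0001 0.0006] F unit [ 0.35 -0.04 -0.26] w 0.0
```

>>> carry_out:
  plan:
    - [0, [0.04, -0.0155, 0], [0, 0, 0]]
    - [0, [0.04, -0.0155, 0], [0, 0, 0]]
    - [0, [0.04, -0.0155, 0], [0, 0, 0]]
    - [0, [0.04, -0.0155, 0], [0, 0, 0]]
    - [0, [0, 0, 0], [0, 0, 0]]

```text
time_s: 2.65
tcp_pos: [0.4537, -0.1173, 0.2314]
orientation: [0.934, 0.357, 0.001, -0.0]
force: [0.0, -0.2, -0.5]
width: 0.005
gripper_force: 0.0
```

Run:
```python
from h import *
U();s=r.get_state();im=r.snapshot('wrist');cv2.imwrite('pics/w0.png',im)
p=np.load('unit.npy');c,n=np.cos(p[2]),np.sin(p[2])
for l,z in (('drawer_right_front',.046),('drawer_left_front',.046),('latch_block',.075),('weight',.03)):
    for g in r.regions_of('wrist',l)[:2]:
        X=at('wrist',g['centre'][::-1],z,s);d=X[:2]-p[:2]
        print(l,round(g['p'],2),np.round(g['centre']),(c*d[0]+n*d[1]).round(4),(-n*d[0]+c*d[1]).round(4))
```

```text
t 2.65 unit xyz mm [-158.2  -39.4  231.4] yaw err 0.0041 tilt [0.0012 0.0001] F unit [-0.12 -0.14 -0.47] w 0.01
drawer_right_front 0.88 [101. 320.] -0.0871 -0.0373
drawer_left_front 0.92 [100. 241.] -0.0865 0.0371
latch_block 0.89 [ 44. 273.] -0.0422 0.001
weight 0.9 [ 92. 323.] -0.0782 -0.0402
```

View pics/w0.png

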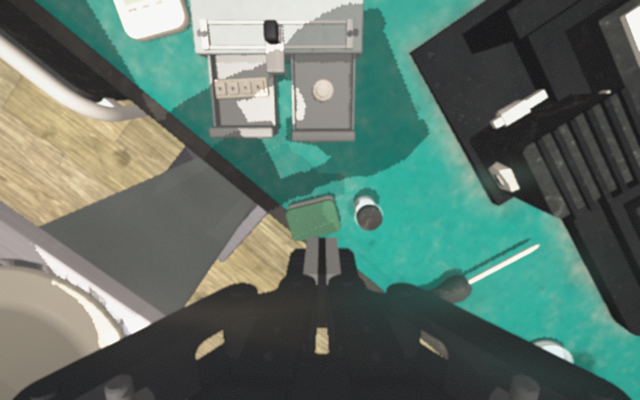

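Wrist view confirms: weight (323,92) in right drawer, fingers lined up with it, clear floor between panel (row 137) and tin/vial (row 200+). Descend.

>>> carry_out:
  plan:
    - [0, [0.002, 0, 0.041], [0, 0, 0]]
    - [0, [0.002, 0, 0.041], [0, 0, 0]]
    - [0, [0.002, 0, 0.041], [0, 0, 0]]
    - [0, [0, 0, 0.041], [0, 0, 0]]
    - [0, [0, 0, 0.04], [0, 0, 0]]
    - [0, [0, 0, 0], [0, 0, 0]]

```text
time_s: 3.5
tcp_pos: [0.4539, -0.1173, 0.0238]
orientation: [0.935, 0.355, -0.003, -0.002]
force: [-0.3, 0.6, 0.9]
width: 0.006
gripper_force: 0.0
```

```bash
python3 -c "
from h import *
U()"
```

```text
t 3.5 unit xyz mm [-158.   -39.5   23.8] yaw err -0.0019 tilt [-0.0032 -0.0063] F unit [0.13 0.64 0.85] w 0.01
```

>>> carry_out:
  plan:
    - [0, [0.006, 0, 0], [0, 0, 0]]
    - [0, [0.006, 0, 0], [0, 0, 0]]
    - [0, [0.008, 0, 0], [0, 0, 0]]
    - [0, [0.008, 0, 0], [0, 0, 0]]
    - [0, [0.008, 0, 0], [0, 0, 0]]
    - [0, [0.008, 0, 0], [0, 0, 0]]

```text
time_s: 4.1
tcp_pos: [0.4902, -0.0873, 0.0277]
orientation: [0.935, 0.356, 0.0, 0.0]
force: [-0.6, -0.8, 1.3]
width: -0.001
gripper_force: 0.7
```

```bash
python3 -c "
from h import *
U()"
```

```text
t 4.1 unit xyz mm [-111.   -41.2   27.7] yaw err 0.0004 tilt [0.0004 0.0006] F unit [-0.96 -0.21  1.35] w -0.0
```

>>> carry_out:
  plan:
    - [0, [0.008, 0, 0], [0, 0, 0]]
    - [0, [0.008, 0, 0], [0, 0, 0]]
    - [0, [0.007, 0, 0], [0, 0, 0]]
    - [0, [0.005, 0, 0], [0, 0, 0]]
    - [0, [0.003, 0, 0], [0, 0, 0]]
    - [0, [0.002, 0, 0], [0, 0, 0]]

```text
time_s: 4.7
tcp_pos: [0.5141, -0.0658, 0.0272]
orientation: [0.935, 0.356, -0.0, -0.0]
force: [-1.6, 0.7, -0.4]
width: 0.004
gripper_force: 0.5
```

```bash
python3 -c "
from h import *
U()"
```

```text
t 4.7 unit xyz mm [-78.8 -41.   27.2] yaw err 0.0001 tilt [-0.0002 -0.0002] F unit [-0.71  1.56 -0.36] w 0.0
```

>>> carry_out:
  plan:
    - [0, [0.002, 0, 0], [0, 0, 0]]
    - [0, [0.002, 0, 0], [0, 0, 0]]
    - [0, [0.002, 0, 0], [0, 0, 0]]
    - [0, [0.002, 0, 0], [0, 0, 0]]
    - [0, [0, 0, 0], [0, 0, 0]]

```text
time_s: 5.2
tcp_pos: [0.5204, -0.0606, 0.0273]
orientation: [0.935, 0.356, 0.0, 0.0]
force: [0.2, 0.1, -0.3]
width: 0.003
gripper_force: 0.0
```

```bash
python3 -c "
from h import *
U()"
```

```text
t 5.2 unit xyz mm [-70.6 -41.3  27.3] yaw err 0.0001 tilt [0.0003 0.0003] F unit [ 0.26 -0.05 -0.32] w 0.0
```

No stop force yet; continue slowly until it builds.

>>> carry_out:
  plan:
    - [0, [0.002, 0, 0], [0, 0, 0]]
    - [0, [0.0015, 0, 0], [0, 0, 0]]
    - [0, [0, 0, 0], [0, 0, 0]]

```text
time_s: 5.5
tcp_pos: [0.5226, -0.0585, 0.0273]
orientation: [0.935, 0.356, -0.0, 0.0]
force: [-2.4, -3.4, 1.5]
width: -0.001
gripper_force: 2.2
```

```bash
python3 -c "
from h import *
U()"
```

```text
t 5.5 unit xyz mm [-67.6 -41.2  27.3] yaw err 0.0002 tilt [-0.0005  0.    ] F unit [-4.02 -0.95  1.52] w -0.0
```

>>> carry_out:
  plan:
    - [0, [0.0015, 0, 0], [0, 0, 0]]
    - [0, [0, 0, 0], [0, 0, 0]]

```text
time_s: 5.7
tcp_pos: [0.5226, -0.0582, 0.0273]
orientation: [0.935, 0.356, -0.001, 0.0]
force: [-10.2, -16.9, 6.8]
width: -0.001
gripper_force: 9.2
```

```bash
python3 -c "
from h import *
U()"
```

```text
t 5.7 unit xyz mm [-67.4 -41.   27.3] yaw err 0.0005 tilt [-0.0025 -0.0007] F unit [-18.82  -5.88   6.78] w -0.0
```

>>> carry_out:
  plan:
    - [0, [-0.01, 0, 0], [0, 0, 0]]
    - [0, [-0.015, 0, 0], [0, 0, 0]]
    - [0, [0, 0, -0.04], [0, 0, 0]]
    - [0, [0, 0, -0.04], [0, 0, 0]]
    - [0, [0, 0, -0.04], [0, 0, 0]]
    - [0, [0, 0, -0.04], [0, 0, 0]]
    - [0, [0, 0, -0.04], [0, 0, 0]]
    - [0, [0, 0, 0], [0, 0, 0]]

```text
time_s: 6.5
tcp_pos: [0.5068, -0.0749, 0.232]
orientation: [0.935, 0.355, 0.003, 0.002]
force: [0.1, -0.0, -0.9]
width: -0.0
gripper_force: 0.0
```

Run:
```python
from h import *
U();s=r.get_state();im=r.snapshot('wrist');t=r.snapshot('top')
cv2.imwrite('pics/m1.png',np.vstack([cv2.resize(im,(480,300)),cv2.resize(t[125:275,215:405],(380,300),interpolation=cv2.INTER_CUBIC).copy() if 0 else cv2.copyMakeBorder(cv2.resize(t[125:275,215:405],(380,300),interpolation=cv2.INTER_CUBIC),0,0,0,100,0)]))
p=np.load('unit.npy');c,n=np.cos(p[2]),np.sin(p[2])
for l,z in (('drawer_right_front',.046),('drawer_left_front',.046),('latch_block',.075)):
    for g in r.regions_of('wrist',l)[:1]:
        X=at('wrist',g['centre'][::-1],z,s);d=X[:2]-p[:2]
        print(l,round(g['p'],2),np.round(g['centre']),(c*d[0]+n*d[1]).round(4),(-n*d[0]+c*d[1]).round(4))
```

```text
t 6.5 unit xyz mm [-90.3 -43.  232. ] yaw err -0.0002 tilt [0.0046 0.0066] F unit [ 0.07 -0.1  -0.91] w -0.0
drawer_right_front 0.77 [134. 317.] -0.0497 -0.04
latch_block 0.92 [128. 274.] -0.0416 -0.0021
```

View pics/m1.png

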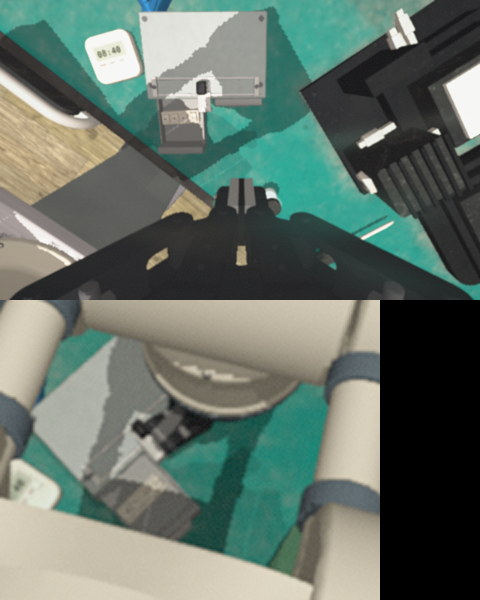

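Wrist view: right drawer front flush at (235,98), latch block still central (203,88), left drawer still open, nothing else moved. Now to the left of the latch block.

>>> carry_out:
  plan:
    - [0, [0.018, -0.027, 0], [0, 0, 0]]
    - [0, [0.018, -0.027, 0], [0, 0, 0]]
    - [0, [0.018, -0.027, 0], [0, 0, 0]]
    - [0, [0, 0, 0.04], [0, 0, 0]]
    - [0, [0, 0, 0.04], [0, 0, 0]]
    - [0, [0, 0, 0.03], [0, 0, 0]]
    - [0, [0, 0, 0], [0, 0, 0]]

```text
time_s: 7.45
tcp_pos: [0.4887, 0.0227, 0.1135]
orientation: [0.935, 0.356, -0.004, -0.002]
force: [-0.3, 0.1, 0.6]
width: 0.0
gripper_force: 0.0
```

```bash
python3 -c "
from h import *
U()"
```

```text
t 7.45 unit xyz mm [-39.   42.  113.5] yaw err 0.0002 tilt [-0.0056 -0.0058] F unit [-0.19  0.28  0.58] w 0.0
```

>>> carry_out:
  plan:
    - [0, [0.001, 0, 0.022], [0, 0, 0]]
    - [0, [0.001, 0, 0.022], [0, 0, 0]]
    - [0, [0, 0, 0.006], [0, 0, 0]]
    - [0, [0, 0, 0], [0, 0, 0]]
    - [0, [0, 0, 0], [0, 0, 0]]

```text
time_s: 7.95
tcp_pos: [0.4936, 0.0237, 0.0683]
orientation: [0.935, 0.355, 0.0, 0.0]
force: [0.4, 0.1, 1.6]
width: -0.003
gripper_force: 0.0
```

```bash
python3 -c "
from h import *
U()"
```

```text
t 7.95 unit xyz mm [-34.7  39.5  68.3] yaw err -0.0001 tilt [0.0006 0.0006] F unit [ 0.37 -0.24  1.61] w -0.0
```

>>> carry_out:
  plan:
    - [0, [0, 0.006, 0.003], [0, 0, 0]]
    - [0, [0, 0.006, 0], [0, 0, 0]]
    - [0, [0, 0.006, 0], [0, 0, 0]]
    - [0, [0, 0.006, 0], [0, 0, 0]]
    - [0, [0, 0.006, 0], [0, 0, 0]]
    - [0, [0, 0.006, 0], [0, 0, 0]]
    - [0, [0, 0.006, 0], [0, 0, 0]]

```text
time_s: 8.65
tcp_pos: [0.5213, -0.008, 0.0643]
orientation: [0.935, 0.355, -0.0, -0.0]
force: [1.0, 1.8, 0.8]
width: 0.001
gripper_force: 0.6
```

```bash
python3 -c "
from h import *
U()"
```

```text
t 8.65 unit xyz mm [-35.   -2.6  64.3] yaw err -0.0 tilt [-0.0001 -0.0001] F unit [1.97 0.72 0.77] w 0.0
```

>>> carry_out:
  plan:
    - [0, [0, 0.005, 0], [0, 0, 0]]
    - [0, [0, 0.005, 0], [0, 0, 0]]
    - [0, [0, 0.003, 0], [0, 0, 0]]
    - [0, [0, 0.002, 0], [0, 0, 0]]
    - [0, [0, 0, 0], [0, 0, 0]]

```text
time_s: 9.15
tcp_pos: [0.5311, -0.019, 0.0643]
orientation: [0.935, 0.355, 0.0, 0.0]
force: [-0.1, 0.3, 0.0]
width: 0.002
gripper_force: 0.0
```

Run:
```python
from h import *
U();s=r.get_state();im=r.snapshot('wrist');cv2.imwrite('pics/w2.png',im)
p=np.load('unit.npy');c,n=np.cos(p[2]),np.sin(p[2])
for g in r.regions_of('wrist','latch_block')[:2]:
        X=at('wrist',g['centre'][::-1],.075,s);d=X[:2]-p[:2]
        print(round(g['p'],2),np.round(g['centre']),(c*d[0]+n*d[1]).round(4),(-n*d[0]+c*d[1]).round(4))
```

```text
t 9.15 unit xyz mm [-34.9 -17.4  64.3] yaw err -0.0001 tilt [0.     0.0001] F unit [0.13 0.34 0.05] w 0.0
0.76 [254. 369.] -0.0283 -0.0378
0.23 [302. 192.] -0.0517 0.0406
```

View pics/w2.png

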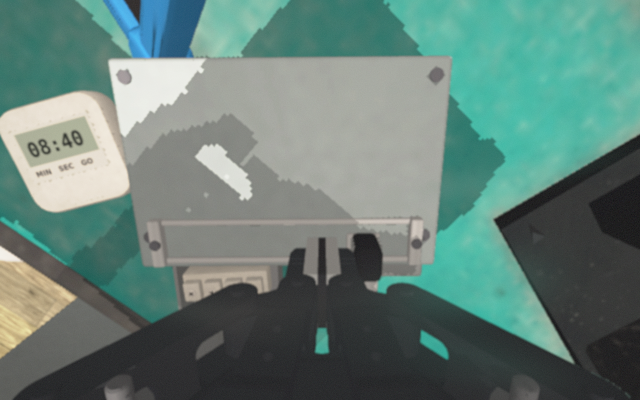

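Block (367,255) sits right of the fingers, nearly at the right end stop (416,235). Push on till the stop is felt.

>>> carry_out:
  plan:
    - [0, [0, 0.002, 0], [0, 0, 0]]
    - [0, [0, 0.002, 0], [0, 0, 0]]
    - [0, [0, 0, 0], [0, 0, 0]]

```text
time_s: 9.55
tcp_pos: [0.5319, -0.0204, 0.0641]
orientation: [0.935, 0.355, -0.001, -0.002]
force: [-7.3, 15.2, 6.8]
width: 0.0
gripper_force: 8.2
```

```bash
python3 -c "
from h import *
U()"
```

```text
t 9.55 unit xyz mm [-35.3 -19.   64.1] yaw err -0.0002 tilt [-0.0011 -0.0038] F unit [ 4.69 16.22  6.82] w 0.0
```

Stop reached. Retreat left, then up, and check.

>>> carry_out:
  plan:
    - [0, [0, -0.01, 0], [0, 0, 0]]
    - [0, [0, -0.01, 0], [0, 0, 0]]
    - [0, [0, 0, -0.04], [0, 0, 0]]
    - [0, [0, 0, -0.04], [0, 0, 0]]
    - [0, [-0.02, 0, -0.04], [0, 0, 0]]
    - [0, [-0.03, 0, -0.03], [0, 0, 0]]
    - [0, [0, 0, 0], [0, 0, 0]]
    - [0, [0, 0, 0], [0, 0, 0]]

```text
time_s: 10.35
tcp_pos: [0.4829, -0.0401, 0.2147]
orientation: [0.935, 0.355, 0.001, 0.0]
force: [-0.6, 1.1, 0.1]
width: 0.001
gripper_force: 0.0
```

Run:
```python
from h import *
U();s=r.get_state();im=r.snapshot('wrist');cv2.imwrite('pics/w3.png',im)
p=np.load('unit.npy');c,n=np.cos(p[2]),np.sin(p[2])
for l in('latch_block','drawer_left_front'):
  for g in r.regions_of('wrist',l)[:1]:
        X=at('wrist',g['centre'][::-1],.075,s);d=X[:2]-p[:2]
        print(l,round(g['p'],2),np.round(g['centre']),(c*d[0]+n*d[1]).round(4),(-n*d[0]+c*d[1]).round(4))
```

```text
t 10.35 unit xyz mm [-85.   -1.1 214.7] yaw err -0.0009 tilt [0.001  0.0013] F unit [0.3  1.25 0.12] w 0.0
latch_block 0.57 [134. 364.] -0.0412 -0.0368
drawer_left_front 0.82 [181. 280.] -0.0805 0.0349
```

View pics/w3.png

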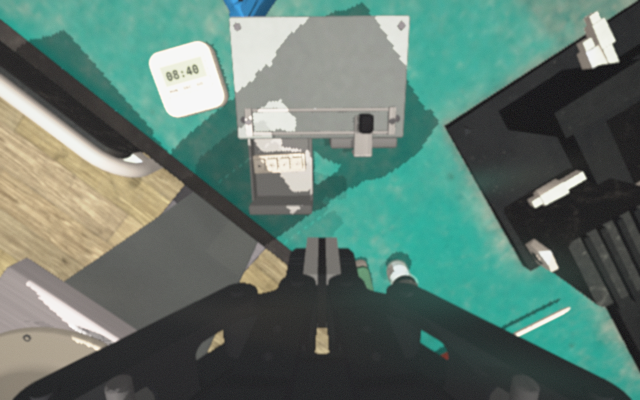

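The latch block is at (366,122), against the right stop. The tongue (363,145) hangs in front of the closed right drawer, and the left drawer is still open (280,205). Handing in.

```bash
python3 -c "
from h import *
print(r.hand_in())"
```

```text
the job is handed in; nothing more can be done
None
```

I pushed the right drawer, which holds the weight, home until its stop was felt, then slid the latch to its right stop in front of it. The final wrist picture shows the left drawer still open. I've handed the job in, and no verdict came back.

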